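# Clamp the probe in the disinfecting stand and press the nozzle cap

### The arm

A 6-joint arm with a two-finger parallel gripper is mounted at the origin on the work surface. World frame = base frame: x ahead of the robot, y to its left, z up, the work surface at z = 0. Lengths are in m, angles in rad, forces in N, time in s.
With the tool pointing down it reaches from about 0.35 to 0.975 m from the base axis. Payload 4.9 kg.
Tool frame: the origin (TCP) lies midway between the tips of the shut fingers; the grasp point (between the pads) lies 19 mm behind it; x points along the fingers, z is the direction in which the jaws open and shut, and the axes are right-handed (so a half turn about x gives the same grasp; the last joint's range is limited). The gripper opens to 85 mm and grips with 20 to 120 N. Pads are 22 mm wide; open, the fingers measure 114 mm over their backs; the gripper's body (76 mm by 85 mm) begins 54 mm behind the grasp point. The pads swing forward as they close: fully open they stand 13 mm farther back than shut.
Start: joints at [1.032, 0.053, 1.613, -0, 1.476, -0.119], TCP at [0.255, 0.571, 0.231] pointing down, gripper open.
Joint ranges: [-3.01, 3.01], [-1.01, 2.22], [0.06, 2.58], [-1.02, 4.17], [0.09, 2.62], [-3.14, 3.14]. Speed limits (rad/s): [2.57, 2.57, 3.14, 3.14, 3.14, 3.14].

### API

Orientations are given as a unit quaternion [w, x, y, z].
In Python, from plant import state, cams, workorder, nets gives the robot as it stands.
- The arm moves only by the tool play_rows, never from a script. Its argument "motion" is a list of rows, each a list of 3 entries, a list of its own where there are three numbers: the closure, from -1 (fully open) to 1 (shut), then the shift along the world's x, y, z in m, then the turn about the world's z in rad. A call has 1 to 5 rows; each row is the pose to reach, as a shift and turn from the pose commanded when the call began; what a row does not reach only later rows make up. A row lasts 1/10 s, in which the tool goes at most 50 mm and 8.59 degrees, less where a joint would pass 70% of its speed; a pose out of reach is approached as far as the arm can. A call with a gripper value outside its range is refused whole. The fingers move at their own pace and stop on an object; the grip force is fixed at half the most. Time passes only in rows, so rows that repeat a pose let the fingers close. It gives the time, the measured TCP pose, the force and the opening at its end, in the units of the state.
- state(): the state, without advancing time (a new reading comes with each control period).
- cams.grab_frame(name): name is "side" or "top" or "wrist"; returns (picture, depth): 384x512x3 uint8, red, green, blue; 384x512 float32, m along the optical axis (not along the pixel's ray), 0 where there is no reading.
- cams.camera_info(name): a dict with "K" (3x3 intrinsics, pixels), "rvec" (rotation vector, rad) and "tvec" (3), from world to camera coordinates, as OpenCV has them. Camera axes: x right, y down, z forward; pixel columns grow to the right and rows downward; lengths in m; the calibration is good to about 2 mm. A picture is of the moment at which its call begins: read the wrist's pose just before it. camera_info takes no time and is no camera call; for the wrist camera it gives the pose at the moment of the call.
- workorder.job_done(): hands the job in, once; it reports no verdict.
Trained networks look in the newest picture that a camera, given by its name, has taken for a name from the list of things; names that differ only in an ending like _2 or _b are one class to them, and where a whole thing is asked for, a point or a joint stands for the part that bears it (a point fixed in the world has none). Each returns a list of dicts, best first, with "score" (0 to 1); they miss things now and then, are a little off and sometimes report something else, mostly with a low value. They report only what shows in the picture. A call takes as long as a camera call.
- nets.recognise(camera, target): "at" ([x, y, z] in m, in world coordinates, good to about 4 mm: the middle of the surface that is visible of it).
- nets.landmark_of(camera, target): "at" ([x, y, z] in m, in world coordinates, good to about 4 mm: a listed point, or the origin of a listed thing).
The state is a dict: "time": time; "joint_pos": joint angles; "joint_vel": joint speeds; "joint_efforts": joint torques, N m; "tool_pos": TCP position; "tool_rot": TCP orientation; "contact_force": force on the tool from outside, world axes, zero at the start; "ft_torque": the same for the moment, N m; "gripper_width": opening from 0.0 (shut) to 1.0 (fully open).
Only numpy, scipy, OpenCV 4.12 (cv2) and the standard library are available. Lean on these libraries where they do the work, as an engineer would, in place of code of your own. Each camera call takes 0.05 s, during which the arm holds its last target.

### The job

Gently lay the white probe with the blue nose in the V-cradle of the disinfecting stand, centred and with its nose towards the canister, and let go; then swing the hold-down bar over it as far as it goes. Only after that press the canister's orange nozzle cap gently all the way down and let it spring back up. Leave everything else where it is.

Things in the scene. Friction and masses are not known exactly. Their poses are not given: they have to be found in the camera images.
- station: disinfecting stand, fixed: grey base plate 12 mm thick, x -75 to 115, y -125 to 195 mm, with a white V-cradle and a canister. Origin on the table under the cradle's middle; y runs along the V groove to the canister. Bar post at x 85, y 0. Canister column (122 mm high) at x 25 to 68, y 130 to 170. The probe must not be rammed or dropped into it (over 45 N).
- cradle (a point): where the probe's middle must lie: axis of a 30 mm round seated in the V, midway along it, 52 mm above the table; axes as the stand's. Two 90-degree V supports, each 18 mm wide, at y +45 and -45 mm leave a 72 mm gap for the fingers; the V opens upwards 48 mm wide, lips 55 mm above the table.
- canister_foot (a point): point on the base plate's underside (table level) on the canister's vertical axis, the stand's x 0, y 150. Silver canister with green bands, 54 mm across; on top the flat orange cap, 36 mm across, 18 mm high, with a thin spout 60 mm out to the stand's -y. The canister is set higher or lower each time: the top of the unpressed cap is 183 to 215 mm above the table; feel for it.
- bar (a joint): level hold-down bar, dark steel, 16 mm wide, 70 to 80 mm above the table, turning about the vertical post at the stand's x 85, y 0. Rad: 0 = parked, pointing to the stand's -y; grows as it swings towards -x, clockwise from above; 1.571 = stop, pointing to -x over the probe's middle, 3 mm above it. Stays where left; about 1 N at its knob moves it.
- bar_knob (a point): on the upright red knob at the bar's end, to push or pinch: round, 18 mm in diameter, 80 to 116 mm above the table; this point is on its axis at 98 mm height, 100 mm from the post's axis. Its axes turn with the bar.
- cap (a joint): how far the orange nozzle cap is pressed down, m: 0 = up, 0.012 = bottom stop. Spring: about 4 N to start it moving, about 14 N at the bottom; it comes back up by itself. Pushing it with over 40 N is too hard.
- probe: the probe to treat: smooth round handpiece 30 mm in diameter and 150 mm long, 0.1 to 0.2 kg, white with a blue nose (the last 38 mm at +y). Origin at its middle on its axis; its y axis runs along it towards the nose. It starts lying level in one of the two places of the tray, axis 42 mm above the table, nose to the tray's +y.
- probe_nose (a point): centre of the probe's blue end face, 75 mm from its middle.
- tray: low steel instrument tray, fixed, 205 x 200 mm with a 14 mm rim, floor 3 mm above the table; origin on the table under its middle. Two places, at its x -42.5 and +42.5 mm, each with two grey V rests at y -50 and +50 mm (12 mm wide, tops 40 mm above the table), hold the probe and the scope handle along its y.
- scope: black handle with a steel nose, same size as the probe, in the tray's other place; leave it. Origin at its middle.
- jar: glass jar with steel lid, 80 mm in diameter, 100 mm high; leave it. Origin under it.
- flask: white bottle with a blue cap, 60 mm in diameter, 150 mm high; leave it. Origin under it.
- tape: white roll of tape, lying flat, 70 mm in diameter, 25 mm high; leave it. Origin under it.
- cup: clear plastic cup, 64 mm in diameter, 60 mm high; leave it. Origin under it.

How it is judged:
On the way, in this order (a step that is already met when the one before it is completed fails the run):
1. the probe lies seated in the V-cradle, nose to the canister, let go (x of probe in the frame of cradle between -0.004 and 0.004 m and z of probe in the frame of cradle between -0.004 and 0.004 m and y of probe in the frame of cradle between -0.014 and 0.014 m and y of probe_nose in the frame of cradle above 0.05 m and angle between the y axis of probe and the y axis of station, either way round below 0.07 rad and contact force between probe and the fingers below 0.05 N), for 0.2 s.
2. the hold-down bar is swung over the probe to its stop (x of probe in the frame of cradle between -0.004 and 0.004 m and z of probe in the frame of cradle between -0.004 and 0.004 m and y of probe in the frame of cradle between -0.014 and 0.014 m and y of probe_nose in the frame of cradle above 0.05 m and angle between the y axis of probe and the y axis of station, either way round below 0.07 rad and value of joint bar above 1.45 rad), for 0.2 s.
3. the nozzle cap is pressed down at least 8 of its 12 mm, the probe held (all of step 2 and value of joint cap above 0.008 m), for 0.05 s.
At the end, for the whole second after the job is handed in: Probe at rest in the V-cradle, nose to the canister: middle within 4 mm of the seat sideways and in height, 14 mm along the groove, axis within 4 degrees. Hold-down bar over it (above 1.45 rad). Cap, once pressed at least 8 mm, back up (below 1.5 mm) (all of step 2 and value of joint cap below 0.0015 m and linear speed of probe below 0.02 m/s); the robot touches nothing.
It fails at once if the cap is pressed (over 3 mm) while the hold-down bar is not closed (value of joint cap above 0.003 m and value of joint bar below 1.4 rad).
It fails at once if the hand pushes the cap with more than 40 N (value of joint cap above 0.0005 m and (contact force between station and the fingers above 40 N or contact force between station and the arm above 40 N)).
It fails at once if the probe is pressed or dropped onto the stand with more than 45 N (contact force between probe and station above 45 N).
It fails at once if a bystander is moved (the scope handle over 20 mm, any other over 30 mm) (distance of scope from where it was at the start of the episode above 0.02 m or distance of any of jar, flask, tape, cup from where it was at the start of the episode above 0.03 m).
It also fails if it takes over 72 s, if anything falls off the work surface, if the arm or the gripper's body presses on something with over 40 N, if the wrist force passes 120 N, or if a joint passes its speed limit or range.

## Working session

There is one attempt and no reset: what is moved stays moved. The work goes in short steps, Python scripts to look and compute and a tool call to move; the robot and the scene stay as the last step left them, time stands still between calls to the robot, and variables do not carry over. Pictures are saved under pics/ and viewed, and the job is handed in when it is done.

Besides the shell and the picture viewer there is one more tool, called as name(argument=value, ...) on one line, values as JSON. play_rows: Moves the arm, as the interface text tells. Its arguments: {"type":"object","properties":{"motion":{"type":"array","items":{"type":"array"}}},"required":["motion"]}

```bash
mkdir -p pics; ls; python3 - <<'E'
from plant import state,cams,nets
import cv2,numpy as np
s=state();print(s)
for c in ["top","side"]:
    p,d=cams.grab_frame(c); cv2.imwrite(f"pics/{c}0.png",p[:,:,::-1])
    i=cams.camera_info(c);print(c,i)
    for t in ["probe","probe_nose","station","cradle","canister_foot","bar_knob","cap","tray","scope","jar","flask","tape","cup"]:
        try: print(c,t,[(np.round(r["at"],3).tolist(),round(r["score"],2)) for r in nets.landmark_of(c,t)[:2]])
        except Exception as e: print(t,e)
print(state()["time"])
E
```

```text
pics
{'time': 0.0, 'joint_pos': array([ 1.03202154e+00,  5.33704935e-02,  1.61431088e+00, -1.59929162e-05,
        1.47598879e+00, -1.19004773e-01]), 'joint_vel': array([ 0.00101135,  0.00065272, -0.00014504, -0.00048461, -0.00214074,
       -0.0001723 ]), 'joint_efforts': array([ 4.96641296e-04, -3.93698680e+01, -3.70167124e+01, -1.29690702e-04,
        7.26659011e-03,  3.04679055e-06]), 'tool_pos': array([0.25440103, 0.57019357, 0.23004448]), 'tool_rot': array([ 0.59254373, -0.38518281,  0.59385736,  0.38452513]), 'contact_force': array([-0.05298626,  0.64417908, -0.26904029]), 'ft_torque': array([ 0.00529374,  0.00691955, -0.06844492]), 'gripper_width': 1.000033849328962}
top {'K': array([[393.90410816,   0.        , 248.95709037],
       [  0.        , 393.90410816, 187.71181096],
       [  0.        ,   0.        ,   1.        ]]), 'rvec': array([ 2.13959184, -2.15660663,  0.19743932]), 'tvec': array([0.0369222 , 0.54530754, 1.05116787])}
top probe [([0.568, -0.342, 0.044], 0.71)]
top probe_nose [([0.57, -0.267, 0.044], 0.7)]
top station [([0.542, 0.074, 0.003], 0.98)]
top cradl
[... 780 characters left out ...]
 ,  1.19320534])}
side probe [([0.563, -0.34, 0.043], 0.93)]
side probe_nose [([0.57, -0.268, 0.043], 0.64)]
side station [([0.55, 0.073, 0.001], 0.95)]
side cradle [([0.543, 0.069, 0.052], 0.67)]
side canister_foot [([0.544, 0.221, -0.002], 0.94)]
side bar_knob [([0.623, -0.028, 0.099], 0.52)]
cap it knows: bar_knob, canister_foot, cradle, cup, flask, jar, probe, probe_nose, scope, station, tape, tray
side tray [([0.521, -0.336, -0.002], 0.88), ([0.547, 0.074, 0.053], 0.53)]
side scope []
side jar [([0.55, 0.458, -0.001], 0.82), ([0.624, -0.024, 0.099], 0.19)]
side flask [([0.747, -0.17, 0.001], 0.86)]
side tape [([0.356, -0.106, -0.004], 0.87)]
side cup [([0.406, 0.391, -0.002], 0.75)]
1.3
```

View pics/top0.png

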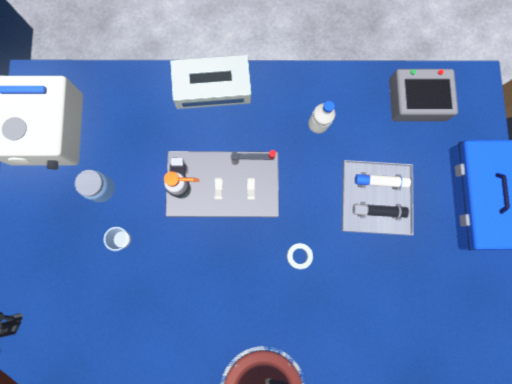

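View pics/side0.png

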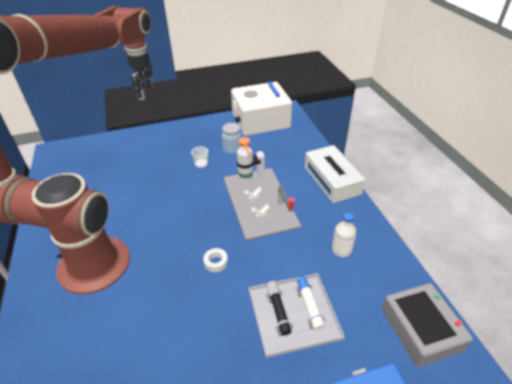

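The top view shows the stand at (222,184), with the canister at its left end (175,183) and the bar parked from (235,157) to the red knob at (272,155). The probe is at (383,181) with its blue nose to the left (+y), and the scope is below it at (383,211). The networks agree with this. Next I'll move the wrist over the probe.

```bash
cat > h.py <<'E'
from plant import state,cams,nets
import cv2,numpy as np
from scipy.spatial.transform import Rotation as R
def st():
    s=state();q=s["tool_rot"];r=R.from_quat([q[1],q[2],q[3],q[0]]).as_matrix()
    print("t",round(s["time"],2),"tcp",np.round(s["tool_pos"],4),"appr",np.round(r[:,0],3),"jaw",np.round(r[:,2],3),"jawyaw",round(float(np.arctan2(r[1,2],r[0,2])),4),"F",np.round(s["contact_force"],1),"w",round(s["gripper_width"],3),"q",np.round(s["joint_pos"],2))
    return s,r
def look(cam,name,targets=()):
    p,d=cams.grab_frame(cam);i=cams.camera_info(cam)
    cv2.imwrite(f"pics/{name}.png",p[:,:,::-1])
    for t in targets:
        print(cam,t,[(np.round(r["at"],4).tolist(),round(r["score"],2)) for r in nets.landmark_of(cam,t)[:2]])
    K=np.array(i["K"]);Rm=cv2.Rodrigues(np.array(i["rvec"]))[0];T=np.array(i["tvec"])
    np.savez(f"pics/{name}.npz",p=p,d=d,K=K,R=Rm,T=T)
    v,u=np.mgrid[:384,:512];z=d
    c=np.stack([(u-K[0,2])/K[0,0]*z,(v-K[1,2])/K[1,1]*z,z],-1)
    W=(c-T)@Rm; W[d<=0]=np.nan
    return p,W
E
python3 -c "
from h import *
st();i=cams.camera_info('wrist');print(i,-cv2.Rodrigues(i['rvec'])[0].T@i['tvec'],cv2.Rodrigues(i['rvec'])[0])"
```

```text
t 1.3 tcp [0.2547 0.5707 0.2313] appr [-0. -0. -1.] jaw [ 0.408  0.913 -0.   ] jawyaw 1.151 F [-0.9 -0.2 -0.1] w 0.999 q [ 1.03  0.05  1.61  0.    1.48 -0.12]
{'K': array([[269.82621753,   0.        , 255.45650859],
       [  0.        , 269.82621753, 193.59636655],
       [  0.        ,   0.        ,   1.        ]]), 'rvec': array([-2.43388681, -1.58017289, -0.2181181 ]), 'tvec': array([-0.62566111, -0.03629596,  0.37807471])} [0.19270751 0.59947103 0.3731059 ] [[ 4.07069060e-01  9.13396931e-01 -9.08998795e-04]
 [ 8.78994695e-01 -3.91466243e-01  2.72254491e-01]
 [ 2.48320574e-01 -1.11625385e-01 -9.62224852e-01]]
```

play_rows(motion=[[-1,[0.01,-0.02,0.04],-0.14],[-1,[0.03,-0.06,0.06],-0.28],[-1,[0.05,-0.1,0.08],-0.42],[-1,[0.07,-0.14,0.1],-0.56],[-1,[0.09,-0.18,0.1],-0.7]])

```text
time: 1.8
tool_pos: [0.3461, 0.39, 0.3355]
tool_rot: [0.692, -0.155, 0.687, 0.157]
contact_force: [0.1, 0.8, 0.3]
gripper_width: 1.0
```

play_rows(motion=[[-1,[0.02,-0.04,0],-0.14],[-1,[0.04,-0.08,0],-0.28],[-1,[0.06,-0.12,0],-0.42],[-1,[0.08,-0.16,0],-0.45],[-1,[0.1,-0.2,0],-0.45]])

```text
time: 2.3
tool_pos: [0.4452, 0.189, 0.3316]
tool_rot: [0.707, -0.0, 0.707, 0.0]
contact_force: [1.2, 0.0, -0.1]
gripper_width: 1.003
```

play_rows(motion=[[-1,[0.02,-0.04,0],0],[-1,[0.04,-0.08,0],0],[-1,[0.06,-0.12,0],0],[-1,[0.06,-0.16,0],0],[-1,[0.06,-0.17,0],0]])

```text
time: 2.8
tool_pos: [0.5049, 0.0175, 0.3311]
tool_rot: [0.707, 0.001, 0.707, -0.002]
contact_force: [0.3, 1.4, 0.2]
gripper_width: 1.0
```

```bash
python3 - <<'E'
from h import *
st();look("wrist","w1",["station","cradle","canister_foot","bar_knob"]);look("side","s1")
E
```

```text
t 2.8 tcp [0.5049 0.0175 0.3311] appr [-0.001 -0.001 -1.   ] jaw [ 1.    -0.003 -0.001] jawyaw -0.0034 F [0.3 1.4 0.2] w 1.0 q [-0.11 -0.28  1.75 -0.    1.67 -0.11]
wrist station [([0.5423, 0.0715, 0.0005], 0.74)]
wrist cradle [([0.5445, 0.0732, 0.0526], 0.95)]
wrist canister_foot [([0.5458, 0.2249, -0.0009], 0.97)]
wrist bar_knob [([0.6277, -0.0247, 0.0953], 0.81)]
```

View pics/w1.png

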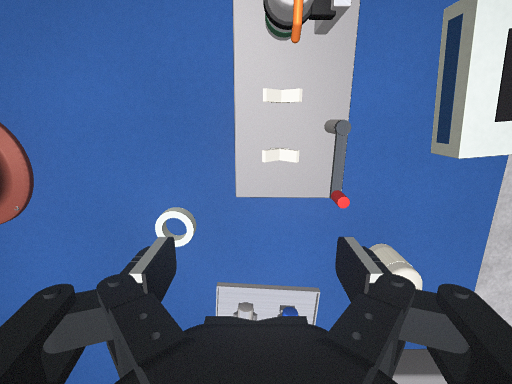

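View pics/s1.png

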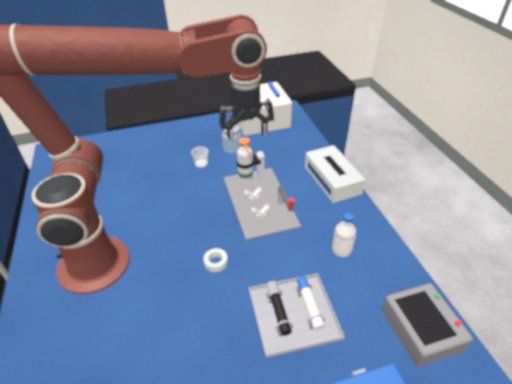

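The wrist view shows the two white V supports at (283,96) and (281,156), the knob at (342,200), the post at (340,128) and the spout tip at (296,38). Next I'll fit the geometry from depth.

```bash
python3 - <<'E'
from h import *
f=np.load("pics/w1.npz");p,d,K,Rm,T=[f[k] for k in("p","d","K","R","T")]
v,u=np.mgrid[:384,:512]
W=(np.stack([(u-K[0,2])/K[0,0]*d,(v-K[1,2])/K[1,1]*d,d],-1)-T)@Rm
def q(m,n):
    P=W[m&(d>0)]; print(n,len(P),"mean",P.mean(0).round(4),"min",np.percentile(P,2,axis=0).round(4),"max",np.percentile(P,98,axis=0).round(4))
x,y,z=W[...,0],W[...,1],W[...,2]
hsv=cv2.cvtColor(p,cv2.COLOR_RGB2HSV)
box=(u>225)&(u<360)
white=(hsv[...,1]<40)&(hsv[...,2]>190)
q(white&(u>255)&(u<305)&(v>80)&(v<110),"V+");q(white&(u>255)&(u<305)&(v>140)&(v<170),"V-")
org=(hsv[...,0]<20)&(hsv[...,0]>5)&(hsv[...,1]>150)&(hsv[...,2]>120)&(u>250)&(u<330)&(v<60)
q(org,"orange")
for r in range(0,45,6):
    m=org&(v==r)
    if m.any(): print(r,W[m].mean(0).round(4))
red=((hsv[...,0]<5)|(hsv[...,0]>174))&(hsv[...,1]>150)&(u>320)&(u<360)&(v>180)&(v<215)
q(red,"red")
# plate: depth near 12mm, edge fit
pl=(abs(z-0.012)<0.006)&(hsv[...,1]<50)&(u>225)&(u<360)&(v<205)
q(pl,"plate")
for nm,fn in(("left",0),("right",1)):
    pts=[]
    for r in range(100 if fn==0 else 90,190,3):
        c=np.where(pl[r])[0]
        if len(c): 
            k=c.min() if fn==0 else c.max(); pts.append((x[r,k],y[r,k]))
    pts=np.array(pts)
    if len(pts): a=np.polyfit(pts[:,1],pts[:,0],1);print(nm,a.round(4),"yaw",-np.arctan(a[0]).round(4), "x at .072", np.polyval(a,.072).round(4))
pts=[]
for c in range(242,325,3):
    r=np.where(pl[:,c])[0]; k=r.max(); pts.append((x[k,c],y[k,c]))
pts=np.array(pts);a=np.polyfit(pts[:,0],pts[:,1],1);print("front",a.round(4),np.polyval(a,.54).round(4))
E
```

```text
V+ 1394 mean [0.5443 0.1205 0.0229] min [0.5068 0.0997 0.0096] max [0.5832 0.1422 0.0532]
V- 1333 mean [0.5456 0.0261 0.022 ] min [5.066e-01 5.000e-04 9.700e-03] max [0.5875 0.0482 0.0533]
orange 362 mean [0.5453 0.1752 0.1813] min [0.5415 0.1605 0.1718] max [0.5496 0.1906 0.186 ]
0 [0.5454 0.191  0.1849]
6 [0.5457 0.1864 0.1842]
12 [0.5455 0.1818 0.1837]
18 [0.5452 0.1768 0.1838]
24 [0.5455 0.172  0.1832]
30 [0.5452 0.1679 0.1797]
36 [0.545  0.164  0.1751]
42 [0.5447 0.1595 0.1715]
red 208 mean [ 0.6251 -0.0243  0.1079] min [ 0.6189 -0.034   0.0847] max [ 0.6346 -0.0182  0.1164]
plate 18339 mean [0.5599 0.1073 0.0112] min [ 0.4738 -0.0429  0.0094] max [0.6548 0.2421 0.013 ]
left [0.0104 0.4703] yaw -0.0104 x at .072 0.4711
right [0.1508 0.6347] yaw -0.1497 x at .072 0.6455
front [-0.0229 -0.0367] -0.0491
```

```bash
python3 - <<'E'
import cv2
a=cv2.imread("pics/w1.png")[0:220,220:370]; cv2.imwrite("pics/w1c.png",cv2.resize(a,None,fx=2.7,fy=2.7,interpolation=cv2.INTER_CUBIC))
E
```

```text
(no output)
```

View pics/w1c.png

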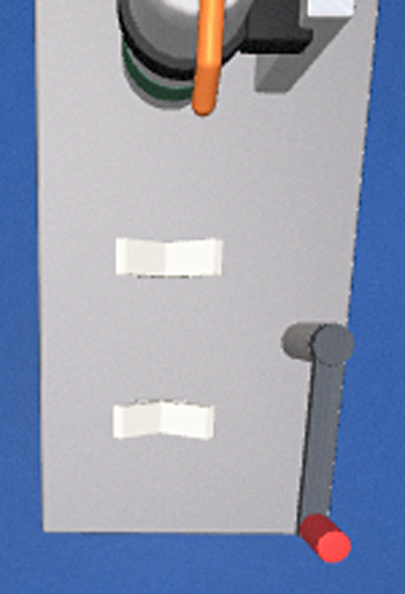

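```bash
python3 - <<'E'
from h import *
f=np.load("pics/w1.npz");p,d,K,Rm,T=[f[k] for k in("p","d","K","R","T")]
v,u=np.mgrid[:384,:512]
W=(np.stack([(u-K[0,2])/K[0,0]*d,(v-K[1,2])/K[1,1]*d,d],-1)-T)@Rm
x,y,z=W[...,0],W[...,1],W[...,2]
C=[]
for n,v0,v1 in(("V+",80,110),("V-",140,170)):
    m=(z>0.031)&(u>255)&(u<308)&(v>v0)&(v<v1)
    vv,uu=np.where(m);P=W[m]
    # rect fit in world plane
    r=cv2.minAreaRect((P[:,:2]*1000).astype(np.float32));print(n,len(P),r,P[:,2].min().round(3),P[:,2].max().round(3))
    # V fit: left/right halves -> apex where z planes meet
    xs=np.linspace(.51,.58,200); best=None
    def cost(a):
        x0,z0,s=a; return P[:,2]-(z0+np.abs(P[:,0]-x0-s*(P[:,1]-P[:,1].mean())))
    from scipy.optimize import least_squares
    s=least_squares(cost,[.543,.031,0],loss="soft_l1",f_scale=.001);print(s.x.round(4)); C.append((s.x[0],P[:,1].mean(),(P[:,1].min()+P[:,1].max())/2))
print(C, "yaw",-np.arctan2(C[0][0]-C[1][0],C[0][1]-C[1][1]))
E
```

```text
V+ 487 ((536.3993530273438, 115.60121154785156), (75.28750610351562, 34.07858657836914), 18.335796356201172) 0.031 0.473
[ 0.5453  0.0297 -0.0021]
V- 427 ((540.2687377929688, 54.213863372802734), (57.94127655029297, 76.07400512695312), 8.443267822265625) 0.031 0.473
[0.5444 0.0298 0.0369]
[(np.float64(0.5452513016421813), np.float64(0.11852236339786869), np.float64(0.1078382536576023)), (np.float64(0.5444340074096599), np.float64(0.029674392927873956), np.float64(0.05357661910355171))] yaw -0.009198535169860755
```

play_rows(motion=[[-1,[0.01,-0.045,0],0],[-1,[0.02,-0.09,0],0],[-1,[0.03,-0.135,0],0],[-1,[0.04,-0.18,0],0],[-1,[0.05,-0.225,0],0]])

```text
time: 3.6
tool_pos: [0.5554, -0.2045, 0.3315]
tool_rot: [0.707, -0.001, 0.707, 0.001]
contact_force: [-0.1, 0.1, 0.3]
gripper_width: 1.002
```

play_rows(motion=[[-1,[0.01,-0.045,0],0],[-1,[0.01,-0.09,0],0],[-1,[0.01,-0.135,-0.01],0],[-1,[0.01,-0.18,-0.03],0],[-1,[0.01,-0.2,-0.05],0]])

```text
time: 4.1
tool_pos: [0.5652, -0.4065, 0.2807]
tool_rot: [0.707, -0.001, 0.707, -0.0]
contact_force: [-0.8, 0.9, 0.1]
gripper_width: 0.998
```

play_rows(motion=[[-1,[0,0,0],0],[-1,[0,0,0],0]])

```text
time: 4.3
tool_pos: [0.5653, -0.403, 0.2806]
tool_rot: [0.707, -0.0, 0.707, 0.001]
contact_force: [-0.1, 0.1, -0.7]
gripper_width: 0.999
```

```bash
python3 - <<'E'
from h import *
st();p,W=look("wrist","w2",["probe","probe_nose","scope","tray"])
E
```

```text
t 4.3 tcp [ 0.5653 -0.403   0.2806] appr [-0.001  0.002 -1.   ] jaw [ 1.     0.002 -0.001] jawyaw 0.0022 F [-0.1  0.1 -0.7] w 0.999 q [-0.73  0.19  1.38  0.    1.57 -0.73]
wrist probe [([0.5682, -0.3428, 0.0409], 0.76), ([0.5188, -0.3381, -0.0025], 0.33)]
wrist probe_nose [([0.5681, -0.2649, 0.042], 0.65)]
wrist scope [([0.485, -0.3317, 0.0419], 0.96)]
wrist tray [([0.5205, -0.3404, -0.0026], 0.93)]
```

View pics/w2.png

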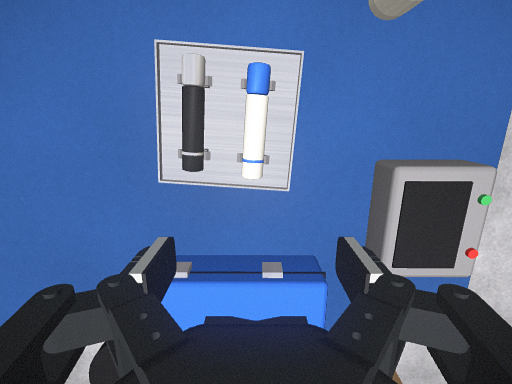

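The probe runs from its blue nose at (258,64) to its tail at (253,178). The scope is to its left. I'll fit the probe axis from depth.

```bash
python3 - <<'E'
from h import *
from scipy.optimize import least_squares
f=np.load("pics/w2.npz");p,d,K,Rm,T=[f[k] for k in("p","d","K","R","T")]
v,u=np.mgrid[:384,:512]
W=(np.stack([(u-K[0,2])/K[0,0]*d,(v-K[1,2])/K[1,1]*d,d],-1)-T)@Rm
z=W[...,2]
for n,u0,u1 in(("probe",240,277),("scope",178,212)):
    m=(z>0.043)&(u>u0)&(u<u1)&(v>50)&(v<185);P=W[m]
    P=P[P[:,2]<.065]
    def c(a): 
        x0,s,z0=a; return np.hypot((P[:,0]-x0-s*(P[:,1]+.34))*np.cos(np.arctan(s)),P[:,2]-z0)-.015
    s=least_squares(c,[P[:,0].mean(),0,.042],loss="soft_l1",f_scale=.001).x
    y=P[:,1];y0,y1=np.percentile(y,.5),np.percentile(y,99.5)
    ym=(y0+y1)/2
    print(n,len(P),"x",s[0]+s[1]*(ym+.34),"ymid",ym,y1-y0,"yaw",-np.arctan(s[1]),"z",s[2])
E
```

```text
probe 2506 x 0.5659913386733297 ymid -0.3414684609736419 0.1465798435222192 yaw -0.0669925357645048 z 0.04227026197623538
scope 2580 x 0.48143451249554037 ymid -0.3313835653639122 0.14657690273941593 yaw -0.06621345840563114 z 0.04208641953131825
```

play_rows(motion=[[-0.6,[0,0.02,-0.04],-0.03],[-0.5,[0.001,0.045,-0.08],-0.068],[-0.4,[0.001,0.063,-0.12],-0.068],[-0.4,[0.001,0.063,-0.15],-0.068],[-0.4,[0.001,0.063,-0.16],-0.068]])

```text
time: 5.05
tool_pos: [0.5642, -0.3387, 0.1177]
tool_rot: [0.705, 0.024, 0.708, -0.022]
contact_force: [-0.1, -0.3, 0.2]
gripper_width: 0.698
```

```bash
python3 - <<'E'
from h import *
st();p,W=look("wrist","w3")
E
```

```text
t 5.05 tcp [ 0.5642 -0.3387  0.1177] appr [-0.005  0.004 -1.   ] jaw [ 0.998 -0.065 -0.005] jawyaw -0.0653 F [-0.1 -0.3  0.2] w 0.698 q [-0.65  0.22  1.62 -0.    1.3  -0.59]
```

View pics/w3.png

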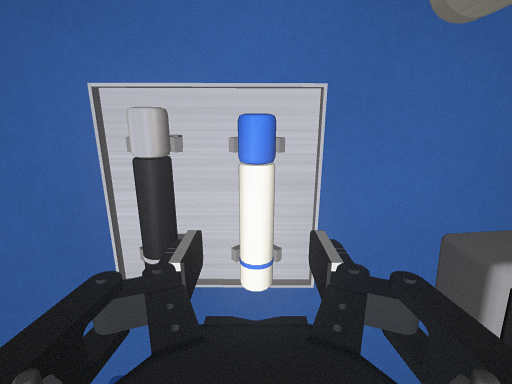

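```bash
cat > fit.py <<'E'
from h import *
from scipy.optimize import least_squares
def fit(name,u0,u1,v0,v1,zl,zh,L=.15):
    f=np.load(f"pics/{name}.npz");d,K,Rm,T=[f[k] for k in("d","K","R","T")]
    v,u=np.mgrid[:384,:512]
    W=(np.stack([(u-K[0,2])/K[0,0]*d,(v-K[1,2])/K[1,1]*d,d],-1)-T)@Rm
    z=W[...,2];P=W[(z>zl)&(z<zh)&(u>u0)&(u<u1)&(v>v0)&(v<v1)];yb=P[:,1].mean()
    c=lambda a:np.hypot((P[:,0]-a[0]-a[1]*(P[:,1]-yb))*np.cos(np.arctan(a[1])),P[:,2]-a[2]-a[3]*(P[:,1]-yb))-.015
    s=least_squares(c,[P[:,0].mean(),0,np.median(P[:,2])-.012,0],loss="soft_l1",f_scale=.001).x
    y0,y1=np.percentile(P[:,1],[.5,99.5]);ym=(y0+y1)/2
    print(name,len(P),"x",round(s[0]+s[1]*(ym-yb),4),"y0,y1,mid",y0.round(4),y1.round(4),ym.round(4),"yaw",-np.arctan(s[1]).round(4),"z",s[2].round(4),"tilt",s[3].round(4))
E
python3 -c "
from fit import *
fit('w3',225,290,100,300,.045,.065)"
```

```text
w3 5892 x 0.5655 y0,y1,mid -0.4144 -0.2679 -0.3412 yaw -0.0679 z 0.0411 tilt -0.0023
```

play_rows(motion=[[-0.4,[0,0,-0.03],0],[-0.4,[0,0,-0.06],0],[-0.4,[0,0,-0.08],0],[-0.4,[0,0,-0.092],0],[-0.4,[0,0,-0.098],0]])

```text
time: 5.6
tool_pos: [0.5664, -0.342, 0.0241]
tool_rot: [0.707, 0.023, 0.706, -0.024]
contact_force: [-0.0, 0.4, 0.1]
gripper_width: 0.7
```

play_rows(motion=[[-0.1,[0,0,-0.001],0],[0.2,[0,0,-0.001],0],[0.4,[0,0,-0.001],0],[0.6,[0,0,-0.001],0],[0.8,[0,0,-0.001],0]])

```text
time: 6.1
tool_pos: [0.5643, -0.3419, 0.0243]
tool_rot: [0.705, 0.023, 0.708, -0.024]
contact_force: [-8.8, 1.9, 7.5]
gripper_width: 0.334
```

play_rows(motion=[[1,[0,0,0],0],[1,[0,0,0],0],[1,[0,0,0],0]])

```text
time: 6.4
tool_pos: [0.5644, -0.3419, 0.0243]
tool_rot: [0.705, 0.023, 0.708, -0.024]
contact_force: [-9.7, 0.8, 7.0]
gripper_width: 0.332
```

play_rows(motion=[[1,[0,0,0.005],0],[1,[0,0,0.02],0],[1,[0,0,0.05],0],[1,[0,0,0.09],0],[1,[0,0,0.13],0]])

```text
time: 6.9
tool_pos: [0.566, -0.3411, 0.1549]
tool_rot: [0.707, 0.023, 0.706, -0.024]
contact_force: [-0.2, -0.7, -0.4]
gripper_width: 0.336
```

play_rows(motion=[[1,[0,0.03,0.03],0.01],[1,[-0.003,0.07,0.03],0.02],[1,[-0.006,0.11,0.03],0.03],[1,[-0.009,0.15,0.03],0.045],[1,[-0.012,0.19,0.03],0.058]])

```text
time: 7.4
tool_pos: [0.554, -0.1498, 0.1843]
tool_rot: [0.708, 0.003, 0.706, -0.003]
contact_force: [-0.1, 0.4, -0.7]
gripper_width: 0.331
```

play_rows(motion=[[1,[-0.003,0.04,0],0],[1,[-0.006,0.08,0],0],[1,[-0.009,0.12,0],0],[1,[-0.009,0.14,0],0],[1,[-0.009,0.14,0],0]])

```text
time: 7.9
tool_pos: [0.5451, -0.0087, 0.1841]
tool_rot: [0.708, 0.002, 0.706, -0.002]
contact_force: [0.2, -0.4, -0.4]
gripper_width: 0.333
```

```bash
python3 - <<'E'
from h import *
st();p,W=look("wrist","w4",["cradle","canister_foot","bar_knob","probe"])
E
```

```text
t 7.9 tcp [ 0.5451 -0.0087  0.1841] appr [ 0.003  0.    -1.   ] jaw [ 1.    -0.005  0.003] jawyaw -0.005 F [ 0.2 -0.4 -0.4] w 0.333 q [-0.15 -0.11  1.85  0.    1.4  -0.15]
wrist cradle []
wrist canister_foot [([0.5413, 0.0717, 0.0523], 0.42)]
wrist bar_knob [([0.6271, -0.0236, 0.0972], 0.65)]
wrist probe [([0.55, -0.0112, 0.199], 0.87)]
```

View pics/w4.png

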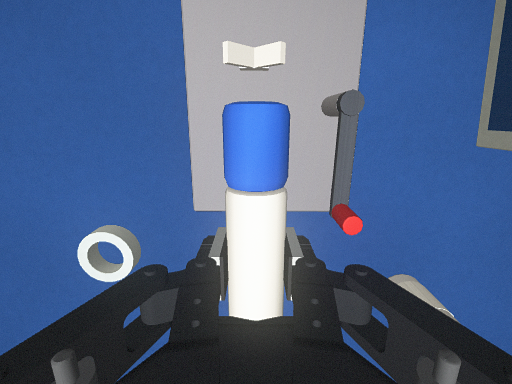

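The probe is held straight between the pads, with its nose towards the canister. The far V support shows at (254,54). I'll measure the held probe relative to the TCP.

```bash
python3 - <<'E'
from fit import *
fit('w4',215,297,95,310,.203,.23)
f=np.load("pics/w4.npz");d,K,Rm,T=[f[k] for k in("d","K","R","T")]
v,u=np.mgrid[:384,:512]
W=(np.stack([(u-K[0,2])/K[0,0]*d,(v-K[1,2])/K[1,1]*d,d],-1)-T)@Rm
m=(W[...,2]>.031)&(W[...,2]<.06)&(u>215)&(u<292)&(v>35)&(v<68);P=W[m]
s=least_squares(lambda a:P[:,2]-a[1]-abs(P[:,0]-a[0]),[.545,.03],loss="soft_l1",f_scale=.001).x
print(s,P[:,1].min(),P[:,1].max())
nose=W[(W[...,2]>.2)&(u>225)&(u<288)&(v<130)&(v>95)];print("nose y",np.percentile(nose[:,1],99.5))
E
```

```text
w4 13789 x 0.5463 y0,y1,mid -0.0325 0.0652 0.0163 yaw -0.0073 z 0.2006 tilt -0.0063
[0.54561821 0.02931048] 0.10746106337799702 0.12623781209635399
nose y 0.06567560227930658
```

play_rows(motion=[[1,[0,0.01,-0.03],0],[1,[-0.001,0.03,-0.06],0],[1,[-0.001,0.055,-0.085],0],[1,[-0.001,0.073,-0.095],-0.002],[1,[-0.001,0.08,-0.1],-0.002]])

```text
time: 8.65
tool_pos: [0.5428, 0.069, 0.0805]
tool_rot: [0.706, 0.004, 0.708, -0.004]
contact_force: [-0.1, 0.1, -1.6]
gripper_width: 0.328
```

play_rows(motion=[[1,[0,0.001,-0.015],0],[1,[0,0.001,-0.03],0],[1,[0,0.001,-0.038],0],[1,[0,0.001,-0.042],0],[1,[0,0.001,-0.042],0]])

```text
time: 9.15
tool_pos: [0.5433, 0.0692, 0.0396]
tool_rot: [0.707, 0.004, 0.708, -0.004]
contact_force: [0.4, -0.2, -1.1]
gripper_width: 0.33
```

```bash
python3 - <<'E'
from h import *
st();p,W=look("wrist","w5");st();look("side","s5",["cradle","probe","probe_nose"])
E
```

```text
t 9.15 tcp [0.5433 0.0692 0.0396] appr [-0.001 -0.    -1.   ] jaw [ 1.    -0.012 -0.001] jawyaw -0.0117 F [ 0.4 -0.2 -1.1] w 0.33 q [-0.01  0.07  1.93 -0.    1.14  0.  ]
t 9.2 tcp [0.5438 0.0693 0.0403] appr [-0. -0. -1.] jaw [ 1.    -0.012 -0.   ] jawyaw -0.0116 F [-0.8  1.1 -1.7] w 0.333 q [-0.01  0.07  1.93 -0.    1.14  0.  ]
side cradle [([0.5465, 0.0719, 0.0529], 0.86), ([0.3579, -0.1051, -0.0057], 0.53)]
side probe [([0.5404, 0.0723, 0.0587], 0.74), ([0.5447, 0.0721, 0.0513], 0.67)]
side probe_nose [([0.5465, 0.143, 0.0578], 0.5), ([0.4783, -0.329, 0.0435], 0.37)]
```

View pics/w5.png

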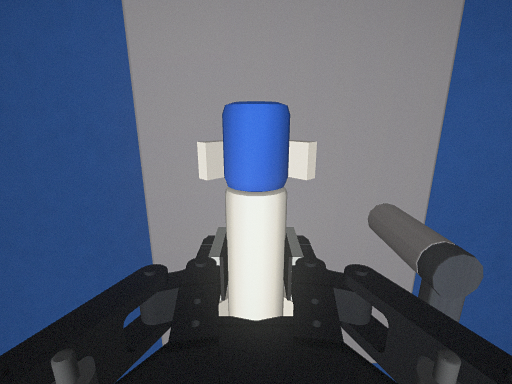

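View pics/s5.png

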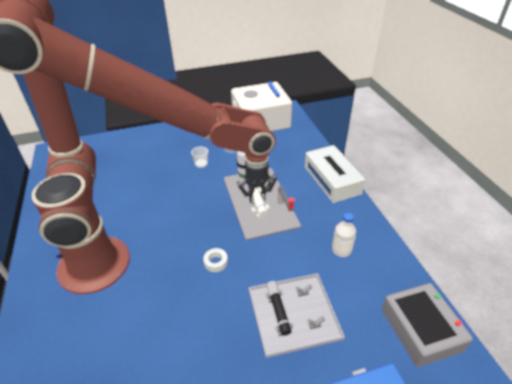

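play_rows(motion=[[1,[0,0.001,-0.001],0],[1,[0,0.002,-0.002],0],[1,[0,0.002,-0.003],0],[1,[0,0.002,-0.004],0],[1,[0,0.002,-0.004],0]])

```text
time: 9.9
tool_pos: [0.5435, 0.0718, 0.036]
tool_rot: [0.707, 0.004, 0.707, -0.004]
contact_force: [0.5, 0.2, -1.2]
gripper_width: 0.338
```

play_rows(motion=[[1,[0,0,-0.001],0],[1,[0,0,-0.001],0]])

```text
time: 10.1
tool_pos: [0.5436, 0.0717, 0.0351]
tool_rot: [0.707, 0.004, 0.707, -0.004]
contact_force: [-0.2, -0.1, -0.9]
gripper_width: 0.334
```

play_rows(motion=[[1,[0,0,-0.001],0],[1,[0,0,-0.001],0],[1,[0,0,-0.001],0]])

```text
time: 10.4
tool_pos: [0.544, 0.0717, 0.0345]
tool_rot: [0.707, 0.004, 0.707, -0.004]
contact_force: [-0.0, -0.6, -1.3]
gripper_width: 0.33
```

play_rows(motion=[[1,[0,0,-0.001],0],[1,[0,0,-0.001],0],[1,[0,0,-0.001],0]])

```text
time: 10.7
tool_pos: [0.544, 0.0717, 0.0343]
tool_rot: [0.707, 0.004, 0.707, -0.004]
contact_force: [-2.8, -0.9, 4.4]
gripper_width: 0.33
```

play_rows(motion=[[0.3,[0,0,0],0],[0.1,[0,0,0],0],[-0.1,[0,0,0],0],[-0.3,[0,0,0],0],[-0.4,[0,0,0],0]])

```text
time: 11.2
tool_pos: [0.5436, 0.0717, 0.0331]
tool_rot: [0.707, 0.004, 0.707, -0.004]
contact_force: [0.2, 0.5, -0.9]
gripper_width: 0.698
```

play_rows(motion=[[-0.4,[0,0,0],0],[-0.4,[0,0,0],0],[-0.4,[0,0,0.02],0],[-0.4,[0,0,0.05],0],[-0.4,[0,-0.02,0.09],0]])

```text
time: 11.7
tool_pos: [0.5419, 0.0529, 0.1221]
tool_rot: [0.705, 0.003, 0.709, -0.003]
contact_force: [1.5, -0.0, 0.3]
gripper_width: 0.699
```

play_rows(motion=[[-0.4,[0,-0.04,0.02],0],[-0.4,[0,-0.08,0.05],0],[-0.4,[0,-0.12,0.07],0],[-0.4,[0,-0.12,0.07],0],[-0.4,[0,-0.12,0.07],0]])

```text
time: 12.2
tool_pos: [0.5439, -0.0689, 0.1938]
tool_rot: [0.707, 0.005, 0.707, -0.004]
contact_force: [-0.0, 1.2, -0.8]
gripper_width: 0.697
```

```bash
python3 - <<'E'
from h import *
st();p,W=look("wrist","w6",["probe","cradle","canister_foot","bar_knob"])
E
```

```text
t 12.2 tcp [ 0.5439 -0.0689  0.1938] appr [ 0.001  0.    -1.   ] jaw [ 1.    -0.013  0.001] jawyaw -0.0129 F [-0.   1.2 -0.8] w 0.697 q [-0.26 -0.11  1.83  0.    1.41 -0.25]
wrist probe [([0.5494, 0.071, 0.0521], 0.96)]
wrist cradle []
wrist canister_foot []
wrist bar_knob [([0.6277, -0.0258, 0.0966], 0.73)]
```

View pics/w6.png

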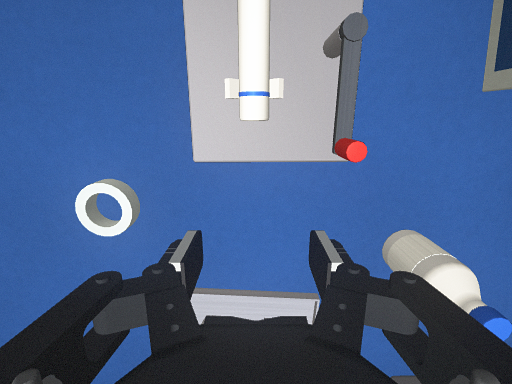

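```bash
python3 - <<'E'
from fit import *
fit('w6',235,275,0,125,.053,.075)
f=np.load("pics/w6.npz");p,d,K,Rm,T=[f[k] for k in("p","d","K","R","T")]
v,u=np.mgrid[:384,:512]
W=(np.stack([(u-K[0,2])/K[0,0]*d,(v-K[1,2])/K[1,1]*d,d],-1)-T)@Rm
hsv=cv2.cvtColor(p,cv2.COLOR_RGB2HSV)
m=(hsv[...,1]>150)&((hsv[...,0]<6)|(hsv[...,0]>172))&(u>325)&(u<375)&(v>130)&(v<170)
P=W[m&(W[...,2]>.113)&(W[...,2]<.12)];print("knob top",len(P),P.mean(0),P.min(0),P.max(0))
m=(u>335)&(u<372)&(v>5)&(v<48);P=W[m];zz=P[:,2];print(np.percentile(zz[~np.isnan(zz)],[5,50,95,99]))
P=P[P[:,2]>np.nanpercentile(zz,99)-.004];print("post",len(P),(P.min(0)+P.max(0))/2,P.max(0)-P.min(0))
E
```

```text
w6 3598 x 0.5436 y0,y1,mid -0.0009 0.0996 0.0494 yaw -0.0086 z 0.0497 tilt -0.0013
knob top 307 [ 0.62656908 -0.0258676   0.11386555] [ 0.61834921 -0.03391809  0.11300049] [ 0.63481737 -0.01760368  0.11551651]
[-0.00281901  0.07629294  0.08067048  0.08125545]
post 708 [0.59214735 0.04293723 0.20585646] [0.0939206  0.0827369  0.25715741]
```

The probe is seated: fitted yaw -0.009, depth z about 0.050 with a bias of about -2 mm, middle y about 0.0725. Next I'll put the fingers loosely around the knob and swing it.

play_rows(motion=[[-0.4,[0.03,0.015,0],0],[-0.4,[0.06,0.03,0],0],[-0.4,[0.083,0.042,-0.02],0],[-0.4,[0.083,0.042,-0.05],0],[-0.4,[0.083,0.042,-0.055],0]])

```text
time: 12.95
tool_pos: [0.624, -0.0244, 0.1329]
tool_rot: [0.704, 0.004, 0.71, -0.003]
contact_force: [-0.4, -0.1, -0.5]
gripper_width: 0.699
```

```bash
python3 - <<'E'
from h import *
st();p,W=look("wrist","w7")
E
```

```text
t 12.95 tcp [ 0.624  -0.0244  0.1329] appr [-0.009  0.001 -1.   ] jaw [ 1.    -0.009 -0.009] jawyaw -0.0088 F [-0.4 -0.1 -0.5] w 0.699 q [-0.16  0.13  1.69 -0.    1.32 -0.15]
```

View pics/w7.png

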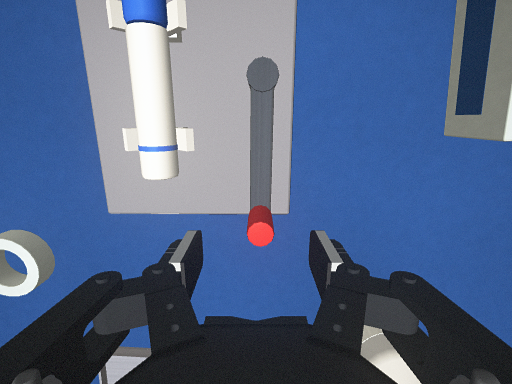

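```bash
python3 - <<'E'
from fit import *
f=np.load("pics/w7.npz");p,d,K,Rm,T=[f[k] for k in("p","d","K","R","T")]
v,u=np.mgrid[:384,:512]
W=(np.stack([(u-K[0,2])/K[0,0]*d,(v-K[1,2])/K[1,1]*d,d],-1)-T)@Rm
hsv=cv2.cvtColor(p,cv2.COLOR_RGB2HSV)
m=(hsv[...,1]>150)&((hsv[...,0]<6)|(hsv[...,0]>172))&(u>240)&(u<280)&(v>200)&(v<250)&(W[...,2]>.111)
P=W[m];print("knob",len(P),P.mean(0),(P.min(0)+P.max(0))/2)
m=(u>246)&(u<280)&(v>55)&(v<93)&(W[...,2]>.075)
P=W[m];print("post",len(P),(P.min(0)+P.max(0))/2,P.max(0)-P.min(0))
E
```

```text
knob 582 [ 0.62790592 -0.02564427  0.11736802] [0.62786007 0.00430932 0.19341484]
post 951 [0.63026466 0.06355962 0.17564116] [0.02063704 0.03806613 0.20013339]
```

play_rows(motion=[[-0.4,[0,0,-0.02],0],[-0.4,[0,0,-0.04],0],[-0.4,[0,0,-0.05],0],[0,[0,0,-0.05],0],[0.2,[0,0,-0.05],0]])

```text
time: 13.5
tool_pos: [0.6272, -0.0264, 0.0895]
tool_rot: [0.708, 0.004, 0.707, -0.004]
contact_force: [0.2, -0.2, 0.9]
gripper_width: 0.405
```

play_rows(motion=[[0.25,[0,0,0],0],[0.3,[0,0,0],0]])

```text
time: 13.7
tool_pos: [0.6276, -0.0264, 0.0898]
tool_rot: [0.708, 0.004, 0.706, -0.004]
contact_force: [0.2, -0.1, -0.7]
gripper_width: 0.349
```

```bash
python3 - <<'E'
from h import *
st();p,W=look("wrist","w8")
P=np.array([.628,.074]); 
a=np.arange(0,1.9,.14)
for t in a:
    h=t+.01
    print(round(t,2),(P+.1*np.array([-np.sin(h),-np.cos(h)])-[.627,-.026]).round(4)) 
E
```

```text
t 13.7 tcp [ 0.6276 -0.0264  0.0898] appr [ 0.002 -0.    -1.   ] jaw [ 1.    -0.011  0.002] jawyaw -0.011 F [ 0.2 -0.1 -0.7] w 0.349 q [-0.16  0.18  1.72 -0.    1.24 -0.15]
0.0 [0. 0.]
0.14 [-0.0139  0.0011]
0.28 [-0.0276  0.0042]
0.42 [-0.0407  0.0091]
0.56 [-0.053   0.0158]
0.7 [-0.0642  0.0242]
0.84 [-0.0741  0.034 ]
0.98 [-0.0826  0.0451]
1.12 [-0.0894  0.0573]
1.26 [-0.0945  0.0704]
1.4 [-0.0977  0.084 ]
1.54 [-0.099   0.0979]
1.68 [-0.0983  0.1119]
1.82 [-0.0957  0.1256]
```

View pics/w8.png

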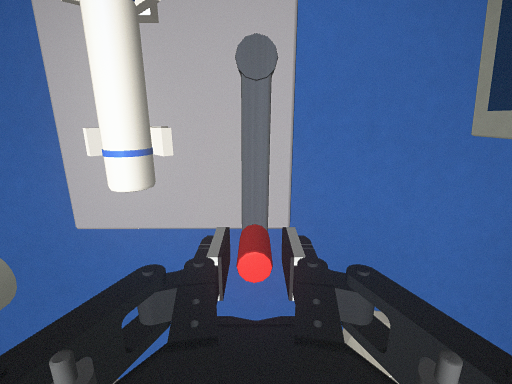

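The knob at (255,258) sits between the pads. Now I'll swing it.

play_rows(motion=[[0.3,[-0.007,0.0005,0],-0.07],[0.3,[-0.014,0.001,0],-0.14],[0.3,[-0.021,0.0025,0],-0.21],[0.3,[-0.028,0.004,0],-0.28],[0.3,[-0.041,0.009,0],-0.42]])

```text
time: 14.25
tool_pos: [0.5865, -0.0176, 0.0892]
tool_rot: [0.691, 0.153, 0.69, -0.153]
contact_force: [0.8, 0.2, 0.4]
gripper_width: 0.351
```

play_rows(motion=[[0.3,[-0.012,0.007,0],-0.14],[0.3,[-0.023,0.015,0],-0.28],[0.3,[-0.033,0.025,0],-0.42],[0.3,[-0.042,0.036,0],-0.56],[0.3,[-0.048,0.048,0],-0.7]])

```text
time: 14.75
tool_pos: [0.5376, 0.0307, 0.089]
tool_rot: [0.596, 0.381, 0.595, -0.381]
contact_force: [-0.3, -0.8, 1.0]
gripper_width: 0.352
```

```bash
python3 - <<'E'
from h import *
st();p,W=look("wrist","w9")
E
```

```text
t 14.75 tcp [0.5376 0.0307 0.089 ] appr [ 0.001 -0.001 -1.   ] jaw [ 0.42  -0.907  0.001] jawyaw -1.137 F [-0.3 -0.8  1. ] w 0.352 q [-0.08 -0.02  1.94 -0.    1.23  1.06]
```

View pics/w9.png

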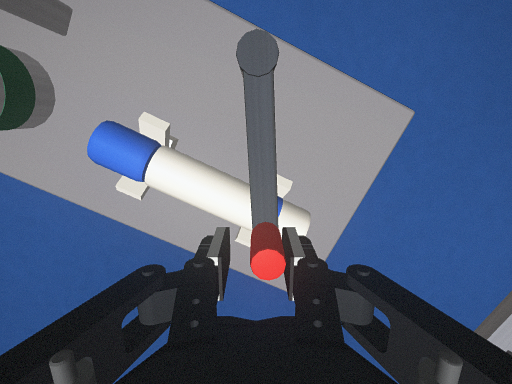

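play_rows(motion=[[0.3,[-0.003,0.006,0],-0.07],[0.3,[-0.005,0.013,0],-0.14],[0.3,[-0.008,0.026,0],-0.28],[0.3,[-0.009,0.033,0],-0.35],[0.3,[-0.009,0.04,0],-0.42]])

```text
time: 15.3
tool_pos: [0.529, 0.0707, 0.0888]
tool_rot: [0.505, 0.495, 0.505, -0.495]
contact_force: [-0.1, -0.6, -0.6]
gripper_width: 0.352
```

play_rows(motion=[[0.3,[0,0.001,0],-0.02],[0.3,[0,0.002,0],-0.03],[0.3,[0,0.003,0],-0.03],[0.3,[0,0.004,0],-0.03]])

```text
time: 15.7
tool_pos: [0.5289, 0.0745, 0.0884]
tool_rot: [0.498, 0.502, 0.498, -0.502]
contact_force: [0.2, 0.1, 1.0]
gripper_width: 0.348
```

play_rows(motion=[[0.3,[0,0.001,0],0],[0.3,[0,0.002,0],0],[0.3,[0,0.003,0],0]])

```text
time: 16.0
tool_pos: [0.5286, 0.0777, 0.0883]
tool_rot: [-0.497, -0.502, -0.498, 0.503]
contact_force: [-0.4, -0.1, -0.1]
gripper_width: 0.35
```

play_rows(motion=[[0.3,[0,0.001,0],0],[0.3,[0,0.002,0],0],[0.3,[0,0.003,0],0],[0.3,[0,0.003,0],0]])

```text
time: 16.4
tool_pos: [0.5286, 0.0794, 0.0882]
tool_rot: [-0.498, -0.501, -0.497, 0.503]
contact_force: [-2.4, -6.4, 0.9]
gripper_width: 0.35
```

```bash
python3 - <<'E'
from h import *
st();p,W=look("wrist","w10")
E
```

```text
t 16.4 tcp [0.5286 0.0794 0.0882] appr [-0.001 -0.003 -1.   ] jaw [-0.01  -1.     0.003] jawyaw -1.5807 F [-2.4 -6.4  0.9] w 0.35 q [ 0.01 -0.03  1.94 -0.    1.23  1.59]
```

View pics/w10.png

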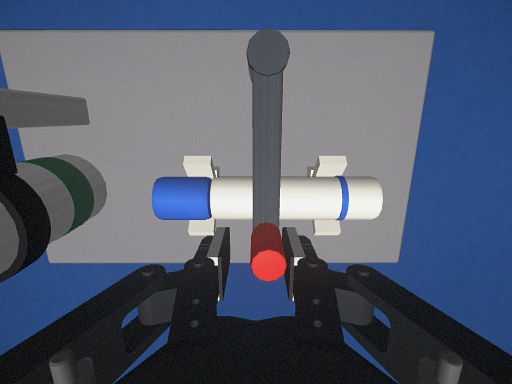

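play_rows(motion=[[0.3,[0,-0.004,0],0],[0.2,[0,-0.007,0],0],[0.2,[0,-0.007,0],0],[0.2,[0,-0.007,0.02],0],[0.2,[0,-0.007,0.05],0]])

```text
time: 16.95
tool_pos: [0.5268, 0.074, 0.1364]
tool_rot: [-0.496, -0.501, -0.499, 0.504]
contact_force: [-0.6, 0.1, 0.1]
gripper_width: 0.4
```

play_rows(motion=[[0.4,[0,-0.01,0.03],0],[0.6,[0,-0.02,0.07],0.1],[1,[0,-0.03,0.11],0.25],[1,[0,-0.05,0.15],0.4],[1,[0,-0.05,0.18],0.55]])

```text
time: 17.45
tool_pos: [0.5292, 0.0224, 0.3216]
tool_rot: [0.617, 0.348, 0.615, -0.347]
contact_force: [-0.1, -0.6, 0.5]
gripper_width: -0.001
```

play_rows(motion=[[1,[0,-0.01,0],0.14],[1,[0,-0.02,0],0.28],[1,[0,-0.02,0],0.42],[1,[0,-0.02,0],0.56],[1,[0,-0.02,0],0.7]])

```text
time: 17.95
tool_pos: [0.5287, 0.0039, 0.3183]
tool_rot: [0.698, 0.115, 0.698, -0.114]
contact_force: [0.3, -0.3, -0.2]
gripper_width: -0.002
```

play_rows(motion=[[1,[0,0,0],0.14],[1,[0,0,0],0.28],[1,[0,0,0],0.34],[1,[0,0,0],0.34],[1,[0,0,0],0.34]])

```text
time: 18.45
tool_pos: [0.5287, 0.0039, 0.3182]
tool_rot: [0.707, -0.003, 0.707, 0.003]
contact_force: [-0.4, 0.6, -1.2]
gripper_width: 0.006
```

```bash
python3 - <<'E'
from h import *
st();p,W=look("wrist","w11",["canister_foot","probe","cradle","bar_knob"])
E
```

```text
t 18.45 tcp [0.5287 0.0039 0.3182] appr [-0.  0. -1.] jaw [ 1.     0.008 -0.   ] jawyaw 0.0078 F [-0.4  0.6 -1.2] w 0.006 q [-0.13 -0.22  1.72  0.    1.63 -0.14]
wrist canister_foot [([0.5445, 0.2234, -0.0013], 0.62), ([0.3574, -0.1083, 0.0029], 0.48)]
wrist probe [([0.5487, 0.0679, 0.0487], 0.76)]
wrist cradle [([0.5411, 0.0727, 0.0546], 0.85)]
wrist bar_knob [([0.5295, 0.0742, 0.096], 0.82)]
```

View pics/w11.png

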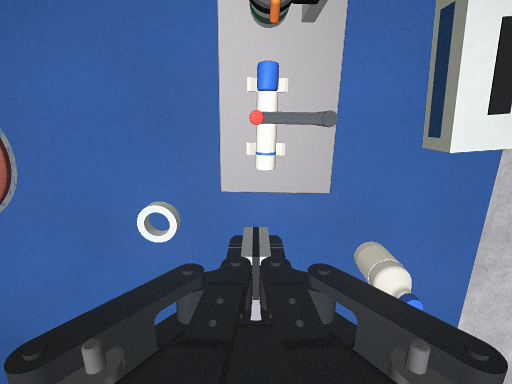

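The red knob (256,118) is over the probe, the bar lies across its middle, and the probe is seated. Next I'll go over the cap and feel down.

play_rows(motion=[[1,[0.004,0.045,0],0],[1,[0.008,0.09,0],0],[1,[0.012,0.135,0],0],[1,[0.016,0.18,0],0],[1,[0.016,0.219,0],0]])

```text
time: 19.2
tool_pos: [0.5447, 0.2249, 0.3182]
tool_rot: [0.707, -0.003, 0.707, 0.003]
contact_force: [-0.0, -0.6, 0.0]
gripper_width: 0.002
```

play_rows(motion=[[1,[0,0,-0.03],0],[1,[0,0,-0.06],0],[1,[0,0,-0.085],0],[1,[0,0,-0.09],0],[1,[0,0,-0.09],0]])

```text
time: 19.7
tool_pos: [0.5443, 0.2226, 0.2274]
tool_rot: [0.706, -0.003, 0.708, 0.003]
contact_force: [-0.3, 0.7, 0.5]
gripper_width: -0.002
```

```bash
python3 - <<'E'
from h import *
st();p,W=look("side","s12");st();p,W=look("top","t12",["canister_foot"])
a=cv2.imread("pics/s12.png")[110:240,200:320];cv2.imwrite("pics/s12c.png",cv2.resize(a,None,fx=4.5,fy=4.5))
E
```

```text
t 19.7 tcp [0.5443 0.2226 0.2274] appr [-0.002 -0.001 -1.   ] jaw [ 1.     0.009 -0.002] jawyaw 0.0087 F [-0.3  0.7  0.5] w -0.002 q [ 0.26 -0.03  1.7   0.    1.47  0.25]
t 19.75 tcp [0.5451 0.2227 0.2291] appr [ 0.001  0.    -1.   ] jaw [1.    0.009 0.001] jawyaw 0.0087 F [ 0.4  0.3 -0.5] w 0.0 q [ 0.26 -0.03  1.7   0.    1.47  0.25]
top canister_foot []
```

View pics/s12c.png

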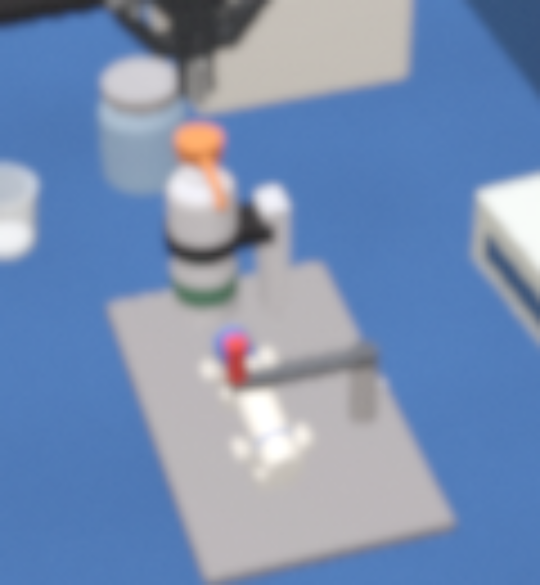

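The fingers stand right above the cap in the side view. Now I'll go down in small steps.

play_rows(motion=[[1,[0,0,-0.004],0],[1,[0,0,-0.008],0],[1,[0,0,-0.012],0],[1,[0,0,-0.014],0],[1,[0,0,-0.016],0]])

```text
time: 20.35
tool_pos: [0.5446, 0.2227, 0.2119]
tool_rot: [0.707, -0.003, 0.707, 0.003]
contact_force: [-0.1, -0.7, -0.5]
gripper_width: 0.001
```

play_rows(motion=[[1,[0,0,-0.002],0],[1,[0,0,-0.004],0],[1,[0,0,-0.006],0],[1,[0,0,-0.008],0],[1,[0,0,-0.009],0]])

```text
time: 20.85
tool_pos: [0.5446, 0.2227, 0.203]
tool_rot: [0.707, -0.003, 0.707, 0.003]
contact_force: [0.6, -0.9, 0.6]
gripper_width: 0.002
```

play_rows(motion=[[1,[0,0,-0.002],0],[1,[0,0,-0.004],0],[1,[0,0,-0.005],0],[1,[0,0,-0.006],0]])

```text
time: 21.25
tool_pos: [0.5447, 0.2227, 0.1972]
tool_rot: [0.707, -0.003, 0.707, 0.003]
contact_force: [-0.0, -0.3, -0.5]
gripper_width: -0.001
```

play_rows(motion=[[1,[0,0,-0.001],0],[1,[0,0,-0.002],0],[1,[0,0,-0.003],0],[1,[0,0,-0.003],0]])

```text
time: 21.65
tool_pos: [0.5446, 0.2227, 0.1941]
tool_rot: [0.707, -0.003, 0.707, 0.003]
contact_force: [-0.4, 0.4, -0.9]
gripper_width: -0.001
```

play_rows(motion=[[1,[0,0,-0.001],0],[1,[0,0,-0.002],0],[1,[0,0,-0.003],0],[1,[0,0,-0.003],0]])

```text
time: 22.05
tool_pos: [0.5449, 0.2228, 0.192]
tool_rot: [0.707, -0.003, 0.707, 0.003]
contact_force: [-1.7, -0.9, 5.8]
gripper_width: 0.0
```

play_rows(motion=[[1,[0,0,-0.001],0],[1,[0,0,-0.002],0],[1,[0,0,-0.003],0],[1,[0,0,-0.004],0],[1,[0,0,-0.004],0]])

```text
time: 22.55
tool_pos: [0.5449, 0.2227, 0.1884]
tool_rot: [0.707, -0.003, 0.707, 0.003]
contact_force: [-2.5, -1.6, 7.3]
gripper_width: 0.001
```

play_rows(motion=[[1,[0,0,-0.001],0],[1,[0,0,-0.002],0],[1,[0,0,-0.003],0],[1,[0,0,-0.004],0],[1,[0,0,-0.004],0]])

```text
time: 23.05
tool_pos: [0.545, 0.2228, 0.1851]
tool_rot: [0.707, -0.003, 0.707, 0.003]
contact_force: [-5.0, -0.2, 9.8]
gripper_width: -0.0
```

play_rows(motion=[[1,[0,0,-0.001],0],[1,[0,0,-0.002],0],[1,[0,0,-0.003],0],[1,[0,0,-0.003],0]])

```text
time: 23.45
tool_pos: [0.545, 0.2228, 0.1827]
tool_rot: [0.707, -0.003, 0.707, 0.003]
contact_force: [-6.5, -2.6, 12.5]
gripper_width: -0.001
```

play_rows(motion=[[1,[0,0,-0.001],0],[1,[0,0,-0.002],0],[1,[0,0,-0.002],0]])

```text
time: 23.75
tool_pos: [0.545, 0.2228, 0.1811]
tool_rot: [0.707, -0.003, 0.707, 0.003]
contact_force: [-6.3, -2.4, 13.6]
gripper_width: 0.0
```

play_rows(motion=[[1,[0,0,-0.001],0],[1,[0,0,-0.0015],0],[1,[0,0,-0.0015],0]])

```text
time: 24.05
tool_pos: [0.5451, 0.2228, 0.1808]
tool_rot: [0.708, -0.003, 0.707, 0.003]
contact_force: [-8.2, -3.1, 18.0]
gripper_width: -0.003
```

Bottom stop: 18 N, and the tool stopped moving. I'll release it slowly.

play_rows(motion=[[1,[0,0,0.003],0],[1,[0,0,0.007],0],[1,[0,0,0.012],0],[1,[0,0,0.017],0],[1,[0,0,0.025],0]])

```text
time: 24.55
tool_pos: [0.5443, 0.2226, 0.201]
tool_rot: [0.707, -0.003, 0.708, 0.003]
contact_force: [0.0, 0.1, 0.3]
gripper_width: -0.0
```

play_rows(motion=[[1,[0,0,0.04],0],[1,[0,0,0.08],0],[1,[0,0,0.11],0],[1,[0,-0.04,0.11],0],[1,[0,-0.08,0.11],0]])

```text
time: 25.05
tool_pos: [0.5452, 0.1426, 0.3132]
tool_rot: [0.708, -0.004, 0.706, 0.004]
contact_force: [0.0, -0.3, -0.6]
gripper_width: -0.001
```

play_rows(motion=[[1,[0,-0.045,0],0],[1,[0,-0.09,0],0],[1,[0,-0.12,0],0],[1,[0,-0.12,0],0],[1,[0,-0.12,0],0]])

```text
time: 25.55
tool_pos: [0.5446, 0.0224, 0.3113]
tool_rot: [0.707, -0.002, 0.707, 0.003]
contact_force: [-0.8, 0.1, -1.1]
gripper_width: -0.0
```

```bash
python3 - <<'E'
from fit import *
st();p,W=look("wrist","w13",["probe","cradle","bar_knob"]);look("side","s13",["probe","bar_knob"]);look("top","t13",["probe","bar_knob","scope","tape","flask","jar","cup"])
a=cv2.imread("pics/s13.png")[110:240,200:320];cv2.imwrite("pics/s13c.png",cv2.resize(a,None,fx=4.5,fy=4.5))
E
```

```text
t 25.55 tcp [0.5446 0.0224 0.3113] appr [-0.001  0.001 -1.   ] jaw [ 1.     0.008 -0.001] jawyaw 0.0076 F [-0.8  0.1 -1.1] w -0.0 q [-0.1  -0.17  1.7   0.    1.62 -0.1 ]
wrist probe []
wrist cradle [([0.5428, 0.073, 0.0504], 0.79)]
wrist bar_knob [([0.5301, 0.0762, 0.0958], 0.78)]
side probe [([0.5412, 0.0735, 0.0524], 0.68)]
side bar_knob [([0.5249, 0.0761, 0.0986], 0.65)]
top probe [([0.5449, 0.0719, 0.0522], 0.6)]
top bar_knob [([0.5278, 0.0716, 0.0939], 0.78), ([0.4055, 0.3941, 0.0003], 0.22)]
top scope [([0.4822, -0.3333, 0.0432], 0.7)]
top tape [([0.3595, -0.1076, 0.003], 0.8)]
top flask [([0.7488, -0.1759, 0.0007], 0.84), ([0.4037, 0.3892, 0.0015], 0.71)]
top jar [([0.5546, 0.4577, 0.0018], 0.94)]
top cup [([0.405, 0.3908, 0.003], 0.7), ([0.359, -0.1078, 0.0025], 0.41)]
```

View pics/s13c.png

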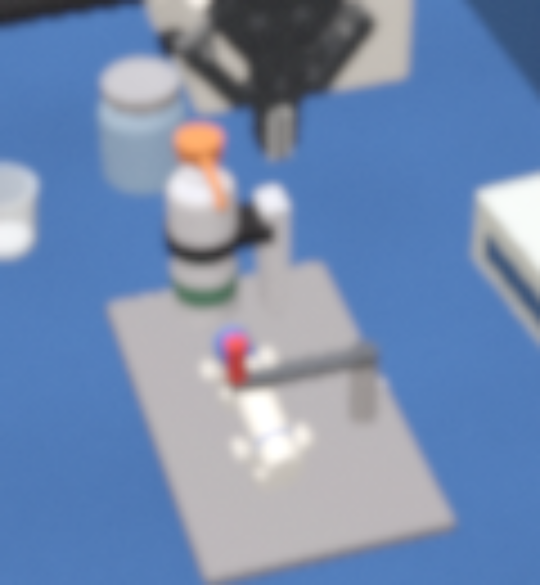

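View pics/w13.png

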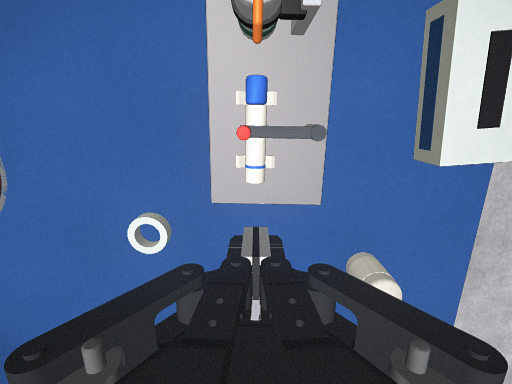

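The cap is back at its earlier height: it is in the same pixels in both side crops. The bar lies square across the seated probe, and nothing else has moved. Handing in.

```bash
python3 -c "
from plant import workorder
print(workorder.job_done())"
```

```text
the job is handed in; nothing more can be done
None
```

I carried out the whole sequence in order and handed the job in at about 26 s. The hand-in gives no verdict.

- **Probe:** it lies in the V-cradle with its nose to the canister, let go. In the last checks its middle was about 0.5 to 1 mm off centre along the groove. A depth fit made before the bar was swung put its axis in line with the stand within about 0.01 rad.
- **Bar:** I swung it by its knob until it met the stop (about 6 N) and then backed off. It lies square across the probe's middle.
- **Cap:** I met it at about 193 mm and pressed it about 12 mm to the bottom stop. The force readings peaked at about 18 N upward, 20 N overall. It is back at its earlier height in the side view, and the gripper is clear of everything.
- **Other things:** the jar, flask, tape, cup and scope read as they did at the start, within the networks' accuracy.

**Checks that failed or disagreed:**
- The depth readings sat about 1 to 2 mm low in some pictures.
- The wrist camera's network did not find the probe in the last picture, though it is plainly visible there. The side and top networks did find it; the side one put it about 4 mm off sideways, the top one on centre.
- The final knob readings scatter by about 5 mm between cameras.

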